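# Turn the pastel carousel to its orange compartment and put the stray pastel away

## Task

Gently turn the pastel carousel until its empty orange compartment faces front, lined up with the white pointer on the plate. Then, leaving the carousel like that, lay the stray orange pastel flat in this compartment under the wooden bridge, without dropping it, and let go. Leave the other things on the table where they are.

Things in the scene. Friction and masses are not known exactly. Their poses are not given: they have to be found in the camera images.
- station: Fixed plywood plate 380 x 450 x 12 mm under carousel and bridge. Origin: on the table under the carousel's axle; z up, its -x is FRONT (roughly towards the robot; the yaw differs from run to run by up to 0.25 rad). Work in from the front, the tool tilted 30 to 45 degrees, fingers pointing down and along the station's +x: the bridge keeps a vertical tool out.
- bridge (a point): Middle of the underside of the fixed wooden hand-rest bridge over the carousel's front, 240 mm above the table. The plank is 80 mm deep (x -130 to -50 mm in the station's frame), 450 mm wide, 18 mm thick; its two legs (45 x 16 mm) stand at x = -90, y = +-208 mm in the station's frame.
- carousel (a joint): Angle of the carousel (round tray 330 mm across, 1.3 kg) in rad, counter-clockwise from above, endless. 0: middle of the orange compartment points along the station's +x (rear); +pi or -pi: it faces front. Friction about 0.25 N m (1.7 N at the rim): it stays where left. Tray floor 28 mm above the table, rim wall up to 42, five radial dividers up to 50, hub knob (52 across) up to 117 mm.
- peg (a point): Half-way up one of five equal dark wooden upright rim pegs; push these sideways to turn the carousel. 18 mm across, from the tray floor to 116 mm above the table, axis 148 mm from the axle, at the ends of the dividers: at +-36, +-108 and 180 degrees about the axle from the middle of the orange compartment (this one: +36, counter-clockwise).
- mark (a point): Middle of the orange tab on the outside of the carousel's rim, 165 mm from the axle, at the middle of the orange compartment. Its x points outwards from the axle.
- front (a point): Point 165 mm from the axle on the front side, at the white pointer (a 22 mm white diamond on the plate, just outside the rim). The mark must come within 25 mm of it horizontally.
- slot (a point): Middle of the floor of the orange compartment, 90 mm from the axle, 28 mm above the table. Its x points outwards from the axle. The compartment has an orange floor, is 72 degrees wide (about 125 mm across at this point), and runs from 25 to 158 mm from the axle. The other four (pink, yellow, brown, blue) hold sticks fixed in place, up to 46 mm high.
- stray_center (a point): Centre of the stray orange pastel: a chunky square stick 85 x 26 x 26 mm, about 60 g, orange with a pale paper sleeve, lying flat on the table. Its x axis is the long axis, z is up. Brittle: do not let it fall freely more than 40 mm.
- pink: Pink pastel stick 85 x 26 x 26 mm lying on the table, a bystander; origin at the centre of its underside, x along it.
- brown: Brown pastel stick 85 x 26 x 26 mm lying on the table, a bystander; origin at the centre of its underside, x along it.
- fixative: Upright spray can 60 mm across, 170 mm tall, a bystander; origin at the centre of its underside.
- brush_mug: Blue mug 84 mm across, 100 mm tall, with brushes standing in it up to 200 mm, a bystander; origin at the centre of its underside.
- jar: Closed amber jar 72 mm across, 90 mm tall, a bystander; origin at the centre of its underside.
There are look-alikes about, which are no part of the job. Leave any blue or purple look-alike of the part that bears stray_center alone.

How it is judged:
By the outcome, as a careful person would: the job done as asked, in the order asked, and still so for the second after the job is handed in, with the robot touching nothing.
It also fails if it takes over 72 s, if anything falls off the work surface, if the arm or the gripper's body presses on something with over 40 N, if the wrist force passes 120 N, or if a joint passes its speed limit or range.

## Robot

A 7-joint arm with a two-finger parallel gripper is mounted at the origin on the work surface. World frame = base frame: x ahead of the robot, y to its left, z up, the work surface at z = 0. Lengths are in m, angles in rad, forces in N, time in s.
With the tool pointing down it reaches from about 0.4 to 0.85 m from the base axis. Payload 10.4 kg.
Tool frame: the origin (TCP) lies midway between the tips of the shut fingers; the grasp point (between the pads) lies 19 mm behind it; z points along the fingers, x is the direction in which the jaws open and shut, and the axes are right-handed (so a half turn about z gives the same grasp; the last joint's range is limited). The gripper opens to 85 mm and grips with 20 to 120 N. Pads are 22 mm wide; open, the fingers measure 114 mm over their backs; the gripper's body (76 mm by 85 mm) begins 54 mm behind the grasp point. The pads swing forward as they close: fully open they stand 13 mm farther back than shut.
Start: joints at [1.319, 0.332, -0.065, 1.46, 0.022, 1.35, -0.088], TCP at [0.142, -0.609, 0.21] pointing down, gripper open.
Joint ranges: [-2.6, 2.6], [-0.5, 2.12], [-1.47, 1.34], [0.16, 2.42], [-1.27, 4.41], [0.06, 2.06], [-2.6, 2.6]. Speed limits (rad/s): [2.22, 2.22, 2.79, 2.79, 3.14, 3.14, 3.14].

## Interface

Orientations are given as a unit quaternion [x, y, z, w].
In Python, from workcell import monitor, eyes, ticket, models gives the robot as it stands.
- The arm moves only by the tool servo_tool, never from a script. Its argument "motion" is a list of rows, each a list of 7 numbers: the opening, from 0 (shut) to 1 (fully open), then the shift along the tool's x, y, z in m, then the turn, a rotation vector about the tool's x, y, z in degrees. In form: [[fingers, tx, ty, tz, rx, ry, rz], ...]. A call has 1 to 20 rows; each row is the pose to reach, as a shift and turn from the pose commanded when the call began, along the tool's axes at that moment; what a row does not reach only later rows make up. A row lasts 1/8 s, in which the tool goes at most 62.5 mm and 10.7 degrees, less where a joint would pass 70% of its speed; a pose out of reach is approached as far as the arm can. A call with a gripper value outside its range is refused whole. The fingers move at their own pace and stop on an object; "grip_force" is the grip in N (left out, the last holds). Time passes only in rows, so rows that repeat a pose let the fingers close. It gives the time, the measured TCP pose, the force and the opening at its end, in the units of the state.
- monitor.get_obs(): the state, without advancing time (a new reading comes with each control period).
- eyes.camera(name): name is "scene" or "top" or "wrist"; returns (picture, depth): 480x640x3 uint8, blue, green, red; 480x640 float32, m along the optical axis (not along the pixel's ray), 0 where there is no reading.
- eyes.camera_info(name): a dict with "intrinsics" (3x3 intrinsics, pixels), "extrinsics" (4x4, takes a point from world to camera coordinates); the wrist camera has in their place "tool_from_camera" (4x4, takes a point from camera to tool coordinates, whose origin is the TCP and whose axes are the tool frame's). Camera axes: x right, y down, z forward; pixel columns grow to the right and rows downward; lengths in m; the calibration is good to about 2 mm. A picture is of the moment at which its call begins: read the wrist's pose just before it. camera_info takes no time and is no camera call.
- ticket.hand_in(): hands the job in, once; it reports no verdict.
Trained networks look in the newest picture that a camera, given by its name, has taken for a name from the list of things; names that differ only in an ending like _2 or _b are one class to them, and where a whole thing is asked for, a point or a joint stands for the part that bears it (a point fixed in the world has none). Each returns a list of dicts, best first, with "confidence" (0 to 1); they miss things now and then, are a little off and sometimes report something else, mostly with a low value. They report only what shows in the picture. A call takes as long as a camera call. They do not tell look-alikes from the thing itself.
- models.boxes_of(camera, thing): "point" ([x, y, z] in m, in the coordinates of the camera as it stood for that picture, good to about 4 mm: the middle of the surface that is visible of it).
The state is a dict: "clock": time; "joint_pos": joint angles; "joint_velocities": joint speeds; "tau": joint torques, N m; "position": TCP position; "ee_rot": TCP orientation; "ft_force": force on the tool from outside, world axes, zero at the start; "torque": the same for the moment, N m; "grip_width": opening from 0.0 (shut) to 1.0 (fully open).
Only numpy, scipy, OpenCV 4.12 (cv2) and the standard library are available. Lean on these libraries where they do the work, as an engineer would, in place of code of your own. Each camera call takes 0.05 s, during which the arm holds its last target. There are 200 camera calls.

## Working session

There is one attempt and no reset: what is moved stays moved. The work goes in short steps, Python scripts to look and compute and a tool call to move; the robot and the scene stay as the last step left them, time stands still between calls to the robot, and variables do not carry over. Pictures are saved under pics/ and viewed, about 8 in all and at most 12, crops included, and the job is handed in when it is done.

Besides the shell and the picture viewer there is one more tool, called in YAML: its name, and indented under it one key for each argument. servo_tool: Moves the arm, as the interface text tells. Its arguments: {"type":"object","properties":{"motion":{"type":"array"},"grip_force":{"type":"number"}},"required":["motion"]}

```bash
mkdir -p pics; ls; cat > h.py <<'E'
import numpy as np, cv2
from scipy.spatial.transform import Rotation as R
from workcell import monitor, eyes, ticket, models
def T_cw(name,obs=None):
    i=eyes.camera_info(name)
    if 'extrinsics' in i: return np.linalg.inv(np.array(i['extrinsics']))
    T=np.eye(4); T[:3,:3]=R.from_quat(obs['ee_rot']).as_matrix(); T[:3,3]=obs['position']
    return T@np.array(i['tool_from_camera'])
def cloud(name,depth,T):
    K=np.array(eyes.camera_info(name)['intrinsics']); v,u=np.mgrid[:480,:640]
    P=np.stack([(u-K[0,2])/K[0,0]*depth,(v-K[1,2])/K[1,1]*depth,depth],-1)
    W=P@T[:3,:3].T+T[:3,3]; W[depth<=0]=np.nan
    return W
def find(name,thing,T,n=4):
    for d in models.boxes_of(name,thing)[:n]:
        p=np.array(d['point']); K=np.array(eyes.camera_info(name)['intrinsics']); q=K@p/p[2]
        print(name,thing,round(d['confidence'],2),np.round(T[:3,:3]@p+T[:3,3],3),q[:2].astype(int))
E
python3 - <<'E'
from h import *
o=monitor.get_obs(); print(o)
ims=[]
for c in ['scene','top']:
    im,d=eyes.camera(c); T=T_cw(c); print(c,np.round(T,2).tolist())
    cv2.imwrite(f'pics/{c}0.png',im); np.save(f'{c}0.npy',cloud(c,d,T))
    for t in ['stray_center','carousel','peg','mark','slot','bridge','front','station','fixative','brush_mug','jar','pink','brown'] if c=='top' else ['stray_center','mark','peg','bridge']: 
        try: find(c,t,T)
        except Exception as e: print(t,e)
E
```

```text
pics
{'clock': 0.0, 'joint_pos': array([ 1.31939158,  0.33288867, -0.06470951,  1.46094933,  0.0215885 ,
        1.34991878, -0.08856583]), 'joint_velocities': array([-0.00019474, -0.00096315,  0.00018791, -0.00017393,  0.00047251,
       -0.00044251, -0.00212464]), 'tau': array([ 6.52849958e-04, -6.25444365e+01,  4.94267140e-02, -3.91604269e+01,
        1.62581610e-02,  9.91459878e-03, -5.28845192e-05]), 'position': array([ 0.14166575, -0.60830394,  0.20950167]), 'ee_rot': array([ 7.83190815e-01, -6.21780997e-01, -5.91912908e-04, -4.34937604e-04]), 'ft_force': array([ 0.16042937, -0.383866  , -0.14979749]), 'torque': array([-0.01996112, -0.04463123, -0.06177677]), 'grip_width': 1.000707881868691}
scene [[-0.24, 0.55, -0.8, 1.63], [0.97, 0.15, -0.19, 0.24], [0.01, -0.82, -0.57, 0.94], [0.0, 0.0, 0.0, 1.0]]
scene stray_center 0.69 [ 0.327 -0.168  0.022] [293 224]
scene stray_center 0.55 [ 0.68  -0.502  0.024] [153 270]
scene stray_center 0.5 [ 0.551 -0.28   0.028] [238 255]
scene mark 0.68 [0.612 0.13  0.035] [364 289]
scene peg 0.88 [0.61  0.13  0.034] [364 289]
scene bridge 0.64 [0.
[... 353 characters left out ...]
arousel 0.29 [ 0.726 -0.23   0.157] [408 180]
top peg 0.92 [0.637 0.126 0.026] [279 218]
top mark 0.86 [0.633 0.125 0.028] [280 220]
top slot 0.55 [0.63  0.128 0.024] [279 221]
top bridge 0.81 [0.526 0.121 0.029] [279 255]
top front 0.69 [0.523 0.118 0.027] [280 256]
top front 0.65 [0.307 0.458 0.072] [149 328]
top station 0.69 [0.526 0.122 0.027] [279 255]
top fixative 0.83 [ 0.725 -0.229  0.155] [407 180]
top brush_mug 0.8 [0.309 0.456 0.07 ] [150 327]
top brush_mug 0.55 [ 0.48  -0.384  0.022] [453 278]
top brush_mug 0.18 [0.633 0.125 0.026] [280 220]
top jar 0.66 [ 0.669 -0.374  0.091] [455 208]
top pink 0.78 [ 0.433 -0.27   0.024] [413 293]
top brown 0.67 [ 0.483 -0.381  0.028] [452 277]
```

View pics/top0.png

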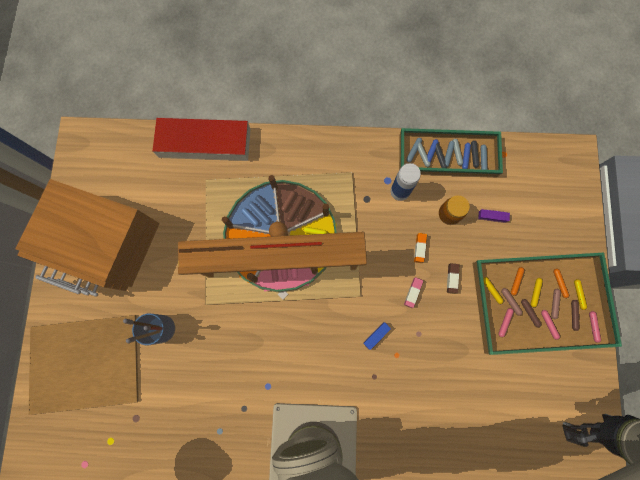

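View pics/scene0.png

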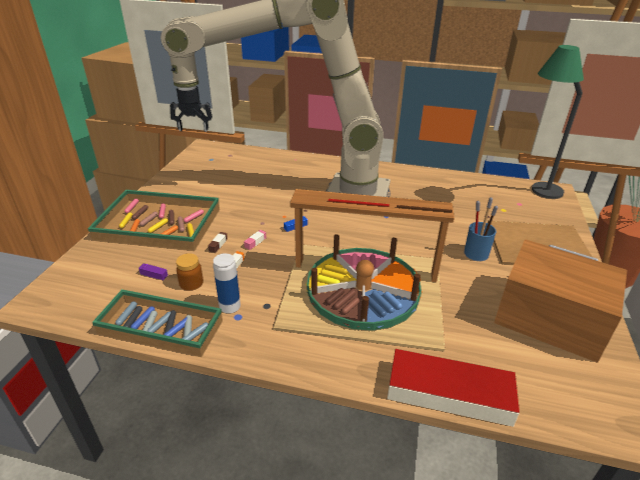

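The top view shows the orange stick with the pale sleeve at (420,248), purple at (493,214) and blue at (378,335). The last two are look-alikes. The orange compartment is on the left at about (246,237), the pointer is at (283,296) and the bridge covers the front. Next: station pose, tray angle and a crop of the stray.

```bash
cat > st.py <<'E'
from h import *
def pegs(W,ax):
    # cluster of things 60..125 mm high 135..165 from axle
    r=np.hypot(W[...,0]-ax[0],W[...,1]-ax[1])
    m=((W[...,2]>.065)&(W[...,2]<.122)&(r>.125)&(r<.168)).astype(np.uint8)
    n,l,s,c=cv2.connectedComponentsWithStats(m)
    for i in range(1,n):
        if s[i,4]>=6:
            p=np.nanmean(W[l==i],0); print(' peg',c[i].astype(int),s[i,4],np.round(p,3),'ang deg',round(np.degrees(np.arctan2(p[1]-ax[1],p[0]-ax[0])),1))
def orange(im,W,ax):
    hsv=cv2.cvtColor(im,cv2.COLOR_BGR2HSV); r=np.hypot(W[...,0]-ax[0],W[...,1]-ax[1])
    m=(hsv[...,0]>7)&(hsv[...,0]<17)&(hsv[...,1]>210)&(hsv[...,2]>180)&(W[...,2]<.036)&(W[...,2]>.02)
    mm=m&(r<.155)&(r>.04); d=W[mm]-ax; a=np.degrees(np.unwrap(np.arctan2(d[:,1],d[:,0])))
    if len(a): print(' orange floor n',mm.sum(),'ang 2..98%',np.percentile(a,[2,50,98]))
E
python3 - <<'E'
from st import *
im=cv2.imread('pics/top0.png'); W=np.load('top0.npy'); S=np.load('scene0.npy')
for n,C in (('top',W),('scene',S)):
    m=(C[...,2]>.252)&(C[...,2]<.268)&(abs(C[...,0]-.55)<.2)&(abs(C[...,1]-.12)<.3)
    p=C[m]; rc=cv2.minAreaRect(p[:,:2].astype(np.float32)*1000); print(n,m.sum(),rc,p[:,2].mean())
    bx=cv2.boxPoints(rc); e=max([bx[1]-bx[0],bx[2]-bx[1]],key=np.linalg.norm); yaw=np.arctan2(-e[0],e[1]); yaw=(yaw+np.pi/2)%np.pi-np.pi/2
    c=np.array(rc[0])/1000; ax=np.r_[c+.09*np.array([np.cos(yaw),np.sin(yaw)]),0]
    print(n,'yaw',yaw,'axle',ax)
    k=(C[...,2]>.09)&(C[...,2]<.125)&(np.hypot(C[...,0]-ax[0],C[...,1]-ax[1])<.04); print(' knob',np.nanmean(C[k],0))
    pegs(C,ax); orange(cv2.imread(f'pics/{n}0.png'),C,ax)
# pointer
print('pointer px',W[295,283],W[297,283])
# sticks on table
for nm,(u,v) in dict(stray=(420,248)).items():
    q=W[v-25:v+25,u-25:u+25]; m=(q[...,2]>.015)&(q[...,2]<.04)
    n,l,s,c=cv2.connectedComponentsWithStats(m.astype(np.uint8)); 
    for i in range(1,n):
        if s[i,4]>40:
            g=q[l==i]; rc=cv2.minAreaRect(g[:,:2].astype(np.float32)*1000); print(nm,s[i,4],rc,g[:,2].max(),cv2.boxPoints(rc).astype(int).tolist())
a=cv2.resize(im[190:350,355:525],None,fx=2.35,fy=2.35,interpolation=cv2.INTER_CUBIC); b=cv2.resize(im[160:320,190:370],None,fx=2.35,fy=2.35,interpolation=cv2.INTER_CUBIC)
cv2.imwrite('pics/crop.png',np.hstack([a,b])[:,:800])
E
```

```text
top 6142 ((498.228271484375, 114.52363586425781), (80.9427719116211, 449.5774230957031), 5.244423866271973) 0.2579328238372132
top yaw 0.09153247 axle [0.58785152 0.12275006 0.        ]
 knob [0.58776757 0.1213114  0.10871639]
 peg [272 180] 64 [0.73  0.146 0.102] ang deg 9.4
 peg [325 208] 55 [ 0.653 -0.009  0.104] ang deg -63.6
 peg [226 221] 65 [0.606 0.267 0.1  ] ang deg 82.7
 peg [314 269] 28 [0.48  0.016 0.105] ang deg -135.4
 peg [251 276] 54 [0.454 0.186 0.105] ang deg 154.7
 orange floor n 229 ang 2..98% [84.38049113 90.27843626 95.4433118 ]
scene 2582 ((498.1578063964844, 115.94770812988281), (89.1807861328125, 448.46380615234375), 5.12684440612793) 0.258003897636061
scene yaw 0.0894804 axle [0.58779775 0.1239902  0.        ]
 knob [0.59774457 0.12559469 0.10516073]
 peg [336 242] 94 [0.488 0.02  0.094] ang deg -133.7
 peg [393 245] 95 [0.459 0.19  0.094] ang deg 152.8
 peg [314 276] 99 [ 0.661 -0.005  0.095] ang deg -60.5
 peg [416 282] 116 [0.613 0.27  0.094] ang deg 80.1
 peg [365 304] 119 [0.738 0.15  0.096] ang deg 9.8
 orange floor n 436 ang 2..98% [ 97.53473169 118.63233906 147.89288066]
pointer px [0.41400987 0.10548862 0.01407065] [0.40857117 0.10564439 0.0091762 ]
stray 274 ((568.1774291992188, -291.0455017089844), (26.939044952392578, 86.05797576904297), 82.97120666503906) 0.03106224225878118 [[523, -299], [609, -309], [612, -282], [527, -272]]
```

View pics/crop.png

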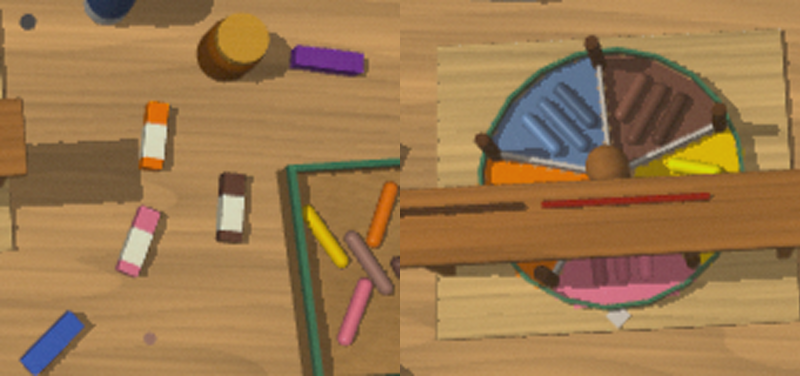

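The stray is confirmed: orange with a pale sleeve, lying by itself. The tray's orange middle is at 117.6° (world) and front is 185.2°, so it needs about +67.6°. I'll cage the peg at 153.6° (world) from the front and sweep it.

```bash
cat > mv.py <<'E'
from h import *
A=np.array([.588,.1225,0]); YAW=.0905
S=R.from_euler('z',YAW)
def st(x,y,z): return A+S.apply([x,y,z])
def ori(yaw,tilt):  # tool x=-y, y=-x, z down in frame; tilt deg about tool x
    return R.from_euler('z',yaw)*R.from_matrix(np.array([[0,-1,0],[-1,0,0],[0,0,-1]]).T)*R.from_euler('x',tilt,degrees=True)
def rel(p,r,base=None):
    o=monitor.get_obs(); p0,r0=base or (o['position'],R.from_quat(o['ee_rot']))
    print(np.round(r0.inv().apply(p-p0),3).tolist(),np.round((r0.inv()*r).as_rotvec(degrees=True),1).tolist(),np.round(p,3))
E
python3 - <<'E'
from mv import *
print(eyes.camera_info('wrist'))
r=ori(YAW,38); z=r.as_matrix()[:,2]; print(r.as_matrix().round(2))
rel(np.array([.40,-.32,.32]),ori(YAW-.5,10))
a=np.radians(148.4); t=st(.148*np.cos(a)+.012,.148*np.sin(a),.075)
rel(t-.12*z,r); rel(t,r)
E
```

```text
{'intrinsics': array([[425.93899508,   0.        , 317.74723619],
       [  0.        , 425.93899508, 240.73391006],
       [  0.        ,   0.        ,   1.        ]]), 'tool_from_camera': array([[ 9.99999416e-01,  1.04060045e-03, -2.92979288e-04,
        -5.72255079e-04],
       [-8.93970908e-04,  9.48379844e-01,  3.17135418e-01,
        -8.38672067e-02],
       [ 6.07866910e-04, -3.17134970e-01,  9.48380220e-01,
        -1.62953980e-01],
       [ 0.00000000e+00,  0.00000000e+00,  0.00000000e+00,
         1.00000000e+00]])}
[[ 0.09 -0.78  0.61]
 [-1.   -0.07  0.06]
 [ 0.   -0.62 -0.79]]
[-0.223, -0.317, -0.11] [9.7, 3.2, 36.5] [ 0.4  -0.32  0.32]
[-0.714, -0.425, 0.041] [37.9, 2.6, 7.6] [0.394 0.183 0.17 ]
[-0.704, -0.498, 0.135] [37.9, 2.6, 7.6] [0.467 0.189 0.075]
```

```bash
python3 - <<'E'
from mv import *
r=ori(YAW,45); z=r.as_matrix()[:,2]
a=np.radians(148.4); t=st(.148*np.cos(a)+.005,.148*np.sin(a),.078)
rel(np.array([.40,-.32,.30]),r)
rel(t-.12*z,r)
E
```

```text
[-0.223, -0.317, -0.09] [44.9, 3.1, 7.5] [ 0.4  -0.32  0.3 ]
[-0.716, -0.407, 0.047] [44.9, 3.1, 7.5] [0.376 0.181 0.163]
```

servo_tool:
  motion:
    - [0.6, -0.223, -0.317, -0.11, 9.7, 3.2, 36.5]
    - [0.6, -0.223, -0.317, -0.11, 9.7, 3.2, 36.5]
    - [0.6, -0.223, -0.317, -0.11, 9.7, 3.2, 36.5]
    - [0.6, -0.223, -0.317, -0.11, 9.7, 3.2, 36.5]
    - [0.6, -0.223, -0.317, -0.11, 9.7, 3.2, 36.5]
    - [0.6, -0.223, -0.317, -0.11, 9.7, 3.2, 36.5]
    - [0.6, -0.223, -0.317, -0.11, 9.7, 3.2, 36.5]
    - [0.6, -0.223, -0.317, -0.11, 9.7, 3.2, 36.5]
    - [0.6, -0.223, -0.317, -0.11, 9.7, 3.2, 36.5]

```text
clock: 2.08
position: [0.3992, -0.3204, 0.32]
ee_rot: [-0.546, 0.833, -0.073, 0.048]
ft_force: [-0.3, -0.3, 0.1]
grip_width: 0.603
```

```bash
python3 - <<'E'
from mv import *
r=ori(YAW,45); z=r.as_matrix()[:,2]
a=np.radians(148.4); t=st(.148*np.cos(a)+.005,.148*np.sin(a),.078)
rel(t-.12*z,r)
E
```

```text
[-0.45, 0.246, 0.116] [34.2, -13.5, -25.9] [0.376 0.181 0.163]
```

servo_tool:
  motion:
    - [0.6, -0.45, 0.246, 0.116, 34.2, -13.5, -25.9]
    - [0.6, -0.45, 0.246, 0.116, 34.2, -13.5, -25.9]
    - [0.6, -0.45, 0.246, 0.116, 34.2, -13.5, -25.9]
    - [0.6, -0.45, 0.246, 0.116, 34.2, -13.5, -25.9]
    - [0.6, -0.45, 0.246, 0.116, 34.2, -13.5, -25.9]
    - [0.6, -0.45, 0.246, 0.116, 34.2, -13.5, -25.9]
    - [0.6, -0.45, 0.246, 0.116, 34.2, -13.5, -25.9]
    - [0.6, -0.45, 0.246, 0.116, 34.2, -13.5, -25.9]
    - [0.6, -0.45, 0.246, 0.116, 34.2, -13.5, -25.9]
    - [0.6, -0.45, 0.246, 0.116, 34.2, -13.5, -25.9]
    - [0.6, -0.45, 0.246, 0.116, 34.2, -13.5, -25.9]
    - [0.6, -0.45, 0.246, 0.116, 34.2, -13.5, -25.9]
    - [0.6, -0.45, 0.246, 0.116, 34.2, -13.5, -25.9]
    - [0.6, -0.45, 0.246, 0.116, 34.2, -13.5, -25.9]

```text
clock: 3.82
position: [0.4321, 0.1925, 0.1944]
ee_rot: [0.683, -0.63, 0.255, -0.266]
ft_force: [0.6, 0.8, -1.1]
grip_width: 0.601
```

```bash
python3 - <<'E'
from mv import *
from st import *
o=monitor.get_obs(); im,d=eyes.camera('wrist'); T=T_cw('wrist',o); cv2.imwrite('pics/w1.png',im); W=cloud('wrist',d,T)
pegs(W,A)
a=np.radians(148.4);r=ori(YAW,45); t=st(.148*np.cos(a)+.005,.148*np.sin(a),.078); rel(t,r)
p=T@np.r_[0,0,0,1]; print('cam',p[:3], o['joint_pos'].round(2))
E
```

```text
peg [391   4] 196 [0.733 0.15  0.115] ang deg 10.7
 peg [577 289] 1770 [0.484 0.022 0.099] ang deg -136.0
 peg [324 311] 1049 [0.454 0.19  0.105] ang deg 153.4
[0.01, 0.058, 0.105] [1.7, -1.0, -0.3] [0.46  0.189 0.078]
cam [0.38160953 0.19208356 0.36874671] [-0.09 -0.5  -0.67  2.42  0.33  0.56 -2.51]
```

View pics/w1.png

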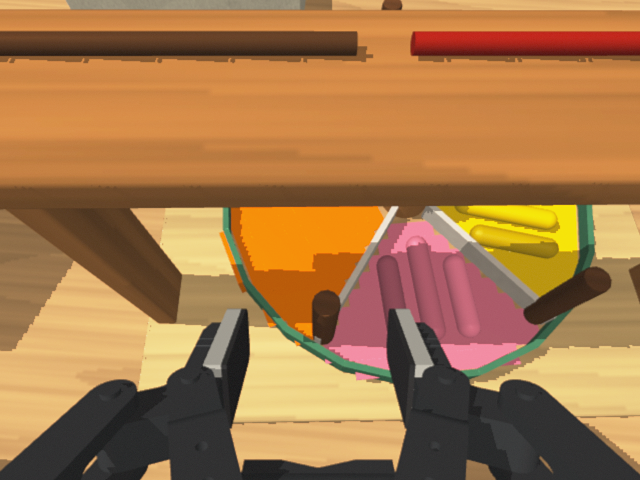

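The wrist view shows the left peg at (324,311), between the open fingers. The plank is well above it, so I'm entering.

servo_tool:
  motion:
    - [0.6, 0.005, 0.03, 0.03, 1.7, -1.0, -0.3]
    - [0.6, 0.01, 0.05, 0.06, 1.7, -1.0, -0.3]
    - [0.6, 0.01, 0.058, 0.085, 1.7, -1.0, -0.3]
    - [0.6, 0.01, 0.058, 0.105, 1.7, -1.0, -0.3]
    - [0.6, 0.01, 0.058, 0.105, 1.7, -1.0, -0.3]
    - [0.6, 0.01, 0.058, 0.105, 1.7, -1.0, -0.3]

```text
clock: 4.62
position: [0.488, 0.1956, 0.0927]
ee_rot: [0.682, -0.631, 0.257, -0.266]
ft_force: [-0.1, 0.3, 0.6]
grip_width: 0.602
```

```bash
python3 - <<'E'
from mv import *
o=monitor.get_obs(); print(o['joint_pos'].round(2),o['position'].round(3),o['ft_force'].round(1),(S.inv().apply(o['position']-A)).round(3))
r=ori(YAW,45)
# 26 mm half opening ~.6*85/2=25.5 ; peg contact: tool centre leads peg by 25.5-9=16.5 in -y
for a in (155,165,175,185,195,205,216):
    a=np.radians(a); rel(st(.148*np.cos(a)+.005,.148*np.sin(a)-.0165,.078),r)
E
```

```text
[ 0.87 -0.45 -1.47  2.42 -0.03  0.14 -2.2 ] [0.488 0.196 0.093] [-0.1  0.3  0.6] [-0.093  0.082  0.093]
[0.036, 0.036, -0.013] [1.6, -1.3, -0.1] [0.455 0.157 0.078]
[0.061, 0.043, -0.019] [1.6, -1.3, -0.1] [0.449 0.132 0.078]
[0.086, 0.046, -0.021] [1.6, -1.3, -0.1] [0.446 0.106 0.078]
[0.112, 0.046, -0.021] [1.6, -1.3, -0.1] [0.449 0.08  0.078]
[0.137, 0.042, -0.017] [1.6, -1.3, -0.1] [0.456 0.055 0.078]
[0.161, 0.036, -0.01] [1.6, -1.3, -0.1] [0.467 0.032 0.078]
[0.185, 0.025, 0.0] [1.6, -1.3, -0.1] [0.483 0.009 0.078]
```

The front peg sits near the inner joint limits (q3, q4). Instead I'll push the peg at −63° (world), behind the bridge. It sweeps from there to about 5°, entirely clear of the plank, so the tool can be vertical. Backing out and crossing high.

```bash
python3 - <<'E'
from mv import *
r=ori(0,0)  # x_t=-y (-90deg)
rel(np.array([.44,.10,.40]),ori(0,15))
rel(np.array([.60,-.02,.40]),ori(np.radians(-25),0))
E
```

```text
[0.096, -0.17, -0.26] [-28.4, 1.3, 4.1] [0.44 0.1  0.4 ]
[0.228, -0.279, -0.155] [-42.7, 10.2, 28.1] [ 0.6  -0.02  0.4 ]
```

servo_tool:
  motion:
    - [0.6, -0.005, -0.03, -0.04, 0, 0, 0]
    - [0.6, -0.01, -0.058, -0.09, 0, 0, 0]
    - [0.6, 0.0, -0.07, -0.13, 0, 0, 0]
    - [0.6, 0.096, -0.17, -0.26, -28.4, 1.3, 4.1]
    - [0.6, 0.096, -0.17, -0.26, -28.4, 1.3, 4.1]
    - [0.6, 0.096, -0.17, -0.26, -28.4, 1.3, 4.1]
    - [0.6, 0.096, -0.17, -0.26, -28.4, 1.3, 4.1]
    - [0.6, 0.096, -0.17, -0.26, -28.4, 1.3, 4.1]
    - [0.6, 0.228, -0.279, -0.155, -42.7, 10.2, 28.1]
    - [0.6, 0.228, -0.279, -0.155, -42.7, 10.2, 28.1]
    - [0.6, 0.228, -0.279, -0.155, -42.7, 10.2, 28.1]
    - [0.6, 0.228, -0.279, -0.155, -42.7, 10.2, 28.1]
    - [0.6, 0.228, -0.279, -0.155, -42.7, 10.2, 28.1]
    - [0.6, 0.228, -0.279, -0.155, -42.7, 10.2, 28.1]
    - [0.6, 0.228, -0.279, -0.155, -42.7, 10.2, 28.1]

```text
clock: 6.5
position: [0.5993, -0.0116, 0.4021]
ee_rot: [-0.543, 0.84, -0.001, 0.001]
ft_force: [-0.4, 0.5, -0.5]
grip_width: 0.597
```

```bash
python3 - <<'E'
from mv import *
from st import *
o=monitor.get_obs(); print(o['joint_pos'].round(2),o['ft_force'].round(1)); im,d=eyes.camera('wrist'); T=T_cw('wrist',o); cv2.imwrite('pics/w2.png',im); W=cloud('wrist',d,T)
pegs(W,A); orange(im,W,A)
im,d=eyes.camera('scene'); cv2.imwrite('pics/s2.png',im); pegs(cloud('scene',d,T_cw('scene')),A)
r=ori(np.radians(-25),0)
a=np.radians(-62.4); p=A+.148*np.array([np.cos(a),np.sin(a),0])
rel(p+[0,0,.2],r);rel(p+[0,0,.088],r)
E
```

```text
[ 0.19  0.27 -0.33  1.15  0.09  1.73 -2.11] [-0.4  0.5 -0.5]
 peg [130 122] 545 [0.735 0.145 0.101] ang deg 8.8
 peg [292 128] 279 [ 0.66  -0.008  0.111] ang deg -61.3
 peg [100 264] 539 [0.612 0.266 0.098] ang deg 80.4
 peg [333 263] 115 [0.494 0.017 0.079] ang deg -131.6
 orange floor n 1513 ang 2..98% [ 95.69713105 137.52698246 148.13627893]
 peg [336 241] 93 [0.488 0.02  0.095] ang deg -134.2
 peg [393 245] 92 [0.459 0.19  0.094] ang deg 152.4
 peg [314 276] 100 [ 0.661 -0.005  0.095] ang deg -60.2
 peg [416 282] 113 [0.613 0.27  0.095] ang deg 80.4
 peg [364 304] 122 [0.738 0.15  0.095] ang deg 10.3
[-0.027, -0.05, 0.202] [-0.1, -0.0, 0.7] [ 0.657 -0.009  0.2  ]
[-0.027, -0.05, 0.314] [-0.1, -0.0, 0.7] [ 0.657 -0.009  0.088]
```

View pics/s2.png

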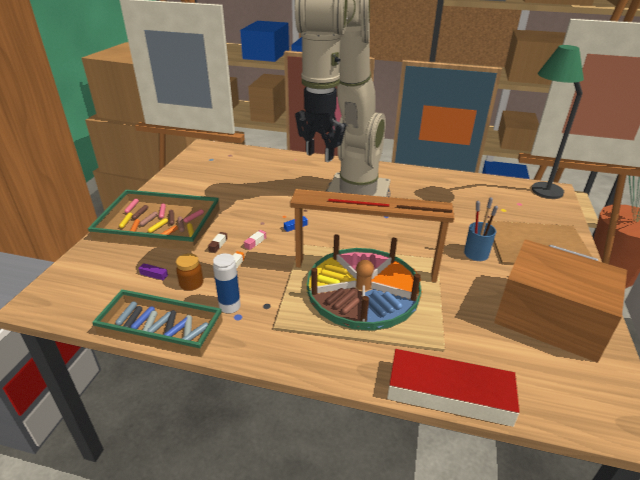

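The carousel hasn't moved, and there's no camera housing on the gripper. Descending around the peg at (292,128) in the wrist view.

servo_tool:
  motion:
    - [0.6, -0.027, -0.05, 0.03, 0, 0, 0]
    - [0.6, -0.027, -0.05, 0.09, 0, 0, 0]
    - [0.6, -0.027, -0.05, 0.15, 0, 0, 0]
    - [0.6, -0.027, -0.05, 0.2, 0, 0, 0]
    - [0.6, -0.027, -0.05, 0.23, 0, 0, 0]
    - [0.6, -0.027, -0.05, 0.26, 0, 0, 0]
    - [0.6, -0.027, -0.05, 0.29, 0, 0, 0]
    - [0.6, -0.027, -0.05, 0.314, 0, 0, 0]
    - [0.6, -0.027, -0.05, 0.314, 0, 0, 0]
    - [0.6, -0.027, -0.05, 0.314, 0, 0, 0]

```text
clock: 7.85
position: [0.6573, -0.0088, 0.0878]
ee_rot: [-0.542, 0.84, -0.0, 0.0]
ft_force: [-0.2, -0.6, -0.1]
grip_width: 0.601
```

```bash
python3 - <<'E'
from mv import *
o=monitor.get_obs(); print(o['joint_pos'].round(2),o['ft_force'].round(1),o['position'].round(3))
# pads perpendicular to x_t (pushing dir -x_t = 65deg); lead .0165 along push
L=.0165*np.array([np.cos(np.radians(65)),np.sin(np.radians(65)),0])*-1
# trailing pad pushes: tool centre is AHEAD of peg by lead
for k in range(0,70,6):
    a=np.radians(-62.4+min(k,67.6) ); p=A+.148*np.array([np.cos(a),np.sin(a),0])-L+[0,0,.088]; rel(p,ori(np.radians(-25),0))
a=np.radians(5.2); rel(A+.148*np.array([np.cos(a),np.sin(a),0])-L+[0,0,.088],ori(np.radians(-25),0))
E
```

```text
[ 0.18  0.51 -0.32  1.5   0.17  1.16 -2.16] [-0.2 -0.6 -0.1] [ 0.657 -0.009  0.088]
[-0.016, 0.001, -0.0] [-0.0, 0.0, 0.6] [0.664 0.006 0.088]
[-0.029, -0.008, -0.0] [-0.0, 0.0, 0.6] [0.677 0.014 0.088]
[-0.043, -0.016, -0.0] [-0.0, 0.0, 0.6] [0.689 0.023 0.088]
[-0.057, -0.022, -0.0] [-0.0, 0.0, 0.6] [0.701 0.034 0.088]
[-0.072, -0.026, -0.0] [-0.0, 0.0, 0.6] [0.711 0.046 0.088]
[-0.087, -0.029, -0.0] [-0.0, 0.0, 0.6] [0.72  0.058 0.088]
[-0.102, -0.031, -0.0] [-0.0, 0.0, 0.6] [0.728 0.072 0.088]
[-0.118, -0.031, -0.0] [-0.0, 0.0, 0.6] [0.734 0.086 0.088]
[-0.133, -0.029, -0.0] [-0.0, 0.0, 0.6] [0.738 0.101 0.088]
[-0.148, -0.025, -0.0] [-0.0, 0.0, 0.6] [0.741 0.116 0.088]
[-0.163, -0.02, -0.0] [-0.0, 0.0, 0.6] [0.743 0.131 0.088]
[-0.177, -0.014, -0.0] [-0.0, 0.0, 0.6] [0.743 0.147 0.088]
[-0.181, -0.012, -0.0] [-0.0, 0.0, 0.6] [0.742 0.151 0.088]
```

servo_tool:
  motion:
    - [0.6, -0.008, 0.0, 0, 0, 0, 0]
    - [0.6, -0.016, 0.0, 0, 0, 0, 0]
    - [0.6, -0.022, -0.004, 0, 0, 0, 0]
    - [0.6, -0.029, -0.008, 0, 0, 0, 0]
    - [0.6, -0.036, -0.012, 0, 0, 0, 0]
    - [0.6, -0.043, -0.016, 0, 0, 0, 0]
    - [0.6, -0.05, -0.019, 0, 0, 0, 0]
    - [0.6, -0.057, -0.022, 0, 0, 0, 0]
    - [0.6, -0.065, -0.024, 0, 0, 0, 0]
    - [0.6, -0.072, -0.026, 0, 0, 0, 0]
    - [0.6, -0.08, -0.028, 0, 0, 0, 0]
    - [0.6, -0.087, -0.029, 0, 0, 0, 0]
    - [0.6, -0.095, -0.03, 0, 0, 0, 0]
    - [0.6, -0.102, -0.031, 0, 0, 0, 0]
    - [0.6, -0.11, -0.031, 0, 0, 0, 0]
    - [0.6, -0.118, -0.031, 0, 0, 0, 0]
    - [0.6, -0.118, -0.031, 0, 0, 0, 0]

```text
clock: 9.98
position: [0.7335, 0.0876, 0.086]
ee_rot: [-0.543, 0.84, 0.001, -0.0]
ft_force: [0.3, 0.6, -0.1]
grip_width: 0.602
```

```bash
python3 - <<'E'
from mv import *
from st import *
o=monitor.get_obs(); print(o['joint_pos'].round(2),o['ft_force'].round(1),o['position'].round(3))
im,d=eyes.camera('scene'); pegs(cloud('scene',d,T_cw('scene')),A)
im,d=eyes.camera('top'); pegs(cloud('top',d,T_cw('top')),A)
E
```

```text
[ 0.02  0.68 -0.32  1.23  0.21  1.26 -2.29] [ 0.3  0.6 -0.1] [0.734 0.088 0.086]
 peg [315 259] 110 [ 0.586 -0.022  0.094] ang deg -90.6
 peg [410 258] 103 [0.508 0.247 0.093] ang deg 122.6
 peg [336 296] 139 [0.729 0.073 0.098] ang deg -19.3
 peg [402 296] 122 [0.682 0.241 0.095] ang deg 51.6
 peg [350 300] 14 [0.751 0.114 0.116] ang deg -2.8
 peg [238 197] 68 [0.675 0.238 0.1  ] ang deg 52.8
 peg [289 281] 43 [0.444 0.081 0.111] ang deg -163.8
```

servo_tool:
  motion:
    - [0.6, -0.008, 0.001, 0, 0, 0, 0]
    - [0.6, -0.015, 0.002, 0, 0, 0, 0]
    - [0.6, -0.023, 0.004, 0, 0, 0, 0]
    - [0.6, -0.03, 0.006, 0, 0, 0, 0]
    - [0.6, -0.038, 0.008, 0, 0, 0, 0]
    - [0.6, -0.045, 0.011, 0, 0, 0, 0]
    - [0.6, -0.052, 0.014, 0, 0, 0, 0]
    - [0.6, -0.059, 0.017, 0, 0, 0, 0]
    - [0.6, -0.063, 0.019, 0, 0, 0, 0]
    - [0.6, -0.063, 0.019, 0, 0, 0, 0]

```text
clock: 11.32
position: [0.742, 0.1521, 0.086]
ee_rot: [-0.542, 0.84, 0.001, -0.0]
ft_force: [0.1, -0.1, -0.3]
grip_width: 0.595
```

```bash
python3 - <<'E'
from mv import *
from st import *
o=monitor.get_obs(); print(o['joint_pos'].round(2),o['ft_force'].round(1),o['position'].round(3))
im,d=eyes.camera('scene'); W=cloud('scene',d,T_cw('scene'));pegs(W,A);orange(im,W,A)
im,d=eyes.camera('top'); W=cloud('top',d,T_cw('top'));pegs(W,A);orange(im,W,A)
E
```

```text
[-0.07  0.73 -0.32  1.16  0.22  1.28 -2.37] [ 0.1 -0.1 -0.3] [0.742 0.152 0.086]
 peg [339 240] 90 [0.481 0.027 0.095] ang deg -138.4
 peg [396 246] 97 [0.464 0.199 0.094] ang deg 148.3
 peg [313 273] 102 [ 0.652 -0.01   0.095] ang deg -64.3
 peg [415 284] 111 [0.623 0.269 0.095] ang deg 76.5
 peg [360 302] 142 [0.738 0.137 0.099] ang deg 5.6
 orange floor n 16 ang 2..98% [-159.74638548 -156.60804041 -149.1032513 ]
 peg [326 211] 59 [ 0.644 -0.013  0.104] ang deg -67.4
 peg [227 217] 65 [0.617 0.264 0.103] ang deg 78.5
 peg [247 274] 54 [0.458 0.195 0.105] ang deg 150.9
 orange floor n 54 ang 2..98% [158.97703627 169.22454836 174.46648104]
```

The tray reads 5.5–6.0° against a target of 5.2°, so it's aligned. Backing off the peg, lifting and going to the stray.

```bash
python3 - <<'E'
from mv import *
h=np.radians(-6.7); r=ori(h,35); z=r.as_matrix()[:,2]
c=np.array([.567,-.290,.025]); t=c+.019*z; 
rel(np.array([.62,-.12,.40]),ori(np.radians(-15),15))
print('hover');rel(t-.15*z,r); print('t',t)
E
```

```text
[0.298, -0.0, -0.314] [15.0, -1.2, -9.3] [ 0.62 -0.12  0.4 ]
hover
[0.497, 0.049, -0.046] [34.8, -5.4, -17.1] [ 0.492 -0.281  0.132]
t [ 0.57782353 -0.29127147  0.00943611]
```

servo_tool:
  motion:
    - [0.6, 0.013, 0, 0, 0, 0, 0]
    - [0.6, 0.013, 0, -0.03, 0, 0, 0]
    - [0.6, 0.013, 0, -0.08, 0, 0, 0]
    - [0.6, 0.013, 0, -0.14, 0, 0, 0]
    - [0.6, 0.013, 0, -0.2, 0, 0, 0]
    - [0.6, 0.013, 0, -0.26, 0, 0, 0]
    - [0.6, 0.04, 0, -0.31, 0, 0, 0]
    - [0.6, 0.42, 0, -0.31, 15, -1.2, -9.3]
    - [0.6, 0.42, 0, -0.31, 15, -1.2, -9.3]
    - [0.6, 0.42, 0, -0.31, 15, -1.2, -9.3]
    - [0.6, 0.42, 0, -0.31, 15, -1.2, -9.3]
    - [0.6, 0.42, 0, -0.31, 15, -1.2, -9.3]
    - [0.6, 0.42, 0, -0.31, 15, -1.2, -9.3]
    - [0.6, 0.42, 0, -0.31, 15, -1.2, -9.3]
    - [0.6, 0.497, 0.049, -0.046, 34.8, -5.4, -17.1]
    - [0.6, 0.497, 0.049, -0.046, 34.8, -5.4, -17.1]
    - [0.6, 0.497, 0.049, -0.046, 34.8, -5.4, -17.1]
    - [0.6, 0.497, 0.049, -0.046, 34.8, -5.4, -17.1]
    - [0.6, 0.497, 0.049, -0.046, 34.8, -5.4, -17.1]
    - [0.6, 0.497, 0.049, -0.046, 34.8, -5.4, -17.1]

```text
clock: 13.92
position: [0.4893, -0.2813, 0.1287]
ee_rot: [-0.633, 0.715, -0.222, 0.199]
ft_force: [0.2, -0.6, 1.0]
grip_width: 0.603
```

```bash
python3 - <<'E'
from mv import *
o=monitor.get_obs(); print(o['joint_pos'].round(2),o['ft_force'].round(1),o['position'].round(3))
im,d=eyes.camera('wrist'); T=T_cw('wrist',o); cv2.imwrite('pics/w3.png',im); W=cloud('wrist',d,T)
find('wrist','stray_center',T)
m=(W[...,2]>.02)&(W[...,2]<.034)&(abs(W[...,0]-.567)<.07)&(abs(W[...,1]+.29)<.05)
n,l,s,c=cv2.connectedComponentsWithStats(m.astype(np.uint8))
for i in range(1,n):
    if s[i,4]>300:
        g=W[l==i]; print(c[i],s[i,4],np.median(g[:,2]),cv2.minAreaRect(g[:,:2].astype(np.float32)*1000))
h=np.radians(-6.7); r=ori(h,35); z=r.as_matrix()[:,2]
t=np.array([.567,-.290,.025])+.019*z; rel(t,r)
E
```

```text
[ 0.56 -0.06  0.06  2.23 -0.6   0.5  -0.61] [ 0.2 -0.6  1. ] [ 0.489 -0.281  0.129]
wrist stray_center 0.78 [ 0.671 -0.508  0.029] [581  55]
wrist stray_center 0.63 [ 0.563 -0.293  0.028] [324 217]
[319.06028708 213.81220096] 4180 0.025438149413339883 ((569.5607299804688, -290.29388427734375), (26.258424758911133, 84.7136001586914), 83.74626159667969)
[-0.001, 0.002, 0.151] [-0.1, -0.1, -0.0] [ 0.578 -0.291  0.009]
```

View pics/w3.png

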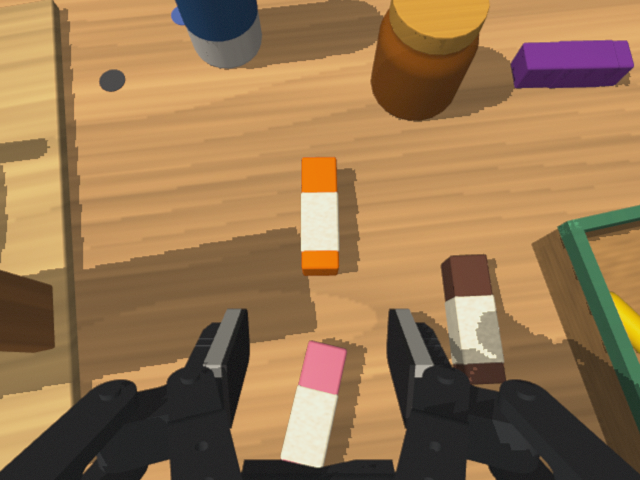

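The orange stick at (319,214) is centred between the fingers, pink is clear below and brown is clear to the right. Going in and gripping.

servo_tool:
  motion:
    - [0.6, -0.001, 0.001, 0.04, 0, 0, 0]
    - [0.6, -0.001, 0.001, 0.08, 0, 0, 0]
    - [0.6, -0.001, 0.001, 0.11, 0, 0, 0]
    - [0.6, -0.001, 0.001, 0.13, 0, 0, 0]
    - [0.6, -0.001, 0.001, 0.145, 0, 0, 0]
    - [0.6, -0.001, 0.001, 0.152, 0, 0, 0]
    - [0.6, -0.001, 0.001, 0.152, 0, 0, 0]
    - [0.2, -0.001, 0.001, 0.152, 0, 0, 0]
    - [0.2, -0.001, 0.001, 0.152, 0, 0, 0]
    - [0.2, -0.001, 0.001, 0.152, 0, 0, 0]
    - [0.2, -0.001, 0.001, 0.152, 0, 0, 0]
    - [0.2, -0.001, 0.001, 0.152, 0, 0, 0]
  grip_force: 30

```text
clock: 15.52
position: [0.5789, -0.2911, 0.0085]
ee_rot: [-0.634, 0.712, -0.226, 0.2]
ft_force: [-3.4, 0.5, 6.6]
grip_width: 0.285
```

```bash
python3 - <<'E'
from mv import *
o=monitor.get_obs(); print(o['joint_pos'].round(2),o['ft_force'].round(1),o['position'].round(3),o['grip_width'])
r=R.from_quat(o['ee_rot']); print('tilt',np.degrees(np.arccos(-r.as_matrix()[2,2])))
c=np.array([.5685,-.2905,.013]); off=r.inv().apply(c-o['position']); print('stick centre in tool',off.round(4))
np.save('off.npy',off)
E
```

```text
[ 0.6   0.32 -0.08  2.12 -1.03  0.24 -0.2 ] [-3.4  0.5  6.6] [ 0.579 -0.291  0.008] 0.2851059919044126
tilt 35.09827418604238
stick centre in tool [ 0.0006  0.0059 -0.0097]
```

```bash
python3 - <<'E'
from mv import *
off=np.load('off.npy'); h=np.radians(-6.5); r=ori(h,35)
rel(np.array([.56,-.29,.10]),r);rel(np.array([.47,-.28,.26]),r); rel(np.array([.40,-.12,.26]),ori(0,35))
r=ori(YAW,35); z=r.as_matrix()[:,2]; t=st(-.088,0,.041)-r.apply(off); print('place',t); rel(t-.15*z,r)
E
```

```text
[0.001, -0.037, -0.086] [-0.1, -0.2, -0.1] [ 0.56 -0.29  0.1 ]
[0.002, -0.055, -0.269] [-0.1, -0.2, -0.1] [ 0.47 -0.28  0.26]
[-0.149, 0.017, -0.32] [-0.1, -3.9, -5.5] [ 0.4  -0.12  0.26]
place [0.510678   0.11612613 0.03647283]
[-0.379, 0.076, -0.239] [-0.1, -6.9, -9.7] [0.425 0.108 0.159]
```

servo_tool:
  motion:
    - [0.2, 0, -0.01, -0.02, 0, 0, 0]
    - [0.2, 0, -0.037, -0.086, 0, 0, 0]
    - [0.2, 0, -0.045, -0.13, 0, 0, 0]
    - [0.2, 0.002, -0.055, -0.18, 0, 0, 0]
    - [0.2, 0.002, -0.055, -0.23, 0, 0, 0]
    - [0.2, 0.002, -0.055, -0.269, 0, 0, 0]
    - [0.2, -0.05, -0.03, -0.29, 0, -2, -3]
    - [0.2, -0.1, -0.01, -0.31, 0, -3, -4]
    - [0.2, -0.149, 0.017, -0.32, -0.1, -3.9, -5.5]
    - [0.2, -0.149, 0.017, -0.32, -0.1, -3.9, -5.5]
    - [0.2, -0.149, 0.017, -0.32, -0.1, -3.9, -5.5]

```text
clock: 16.9
position: [0.4279, -0.1281, 0.2305]
ee_rot: [-0.674, 0.677, -0.189, 0.227]
ft_force: [-0.2, -0.4, -0.5]
grip_width: 0.284
```

```bash
python3 - <<'E'
from mv import *
from st import *
o=monitor.get_obs(); print(o['joint_pos'].round(2),o['ft_force'].round(1),o['position'].round(3),o['grip_width'])
im,d=eyes.camera('wrist'); T=T_cw('wrist',o); cv2.imwrite('pics/w4.png',im); W=cloud('wrist',d,T)
c=R.from_quat(o['ee_rot']).apply(np.load('off.npy'))+o['position']; print('pred stick',c)
m=(np.linalg.norm(W-c,axis=2)<.06)
hsv=cv2.cvtColor(im,cv2.COLOR_BGR2HSV); mo=m&(((hsv[...,0]>5)&(hsv[...,0]<20)&(hsv[...,1]>180))|((hsv[...,1]<60)&(hsv[...,2]>150)&(np.abs(W[...,1]-c[1])<.012)))
g=W[mo]; print(mo.sum(), g.min(0),g.max(0)); u,s,v=np.linalg.svd(g-g.mean(0),full_matrices=False); print('axis',v[0],'mean',g.mean(0))
im,d=eyes.camera('top'); W=cloud('top',d,T_cw('top')); pegs(W,A)
off=np.load('off.npy'); r=ori(YAW,35); z=r.as_matrix()[:,2]; t=st(-.088,0,.041)-r.apply(off); rel(t-.15*z,r)
E
```

```text
[ 0.32 -0.5   0.06  2.32 -0.32  0.81 -1.02] [-0.2 -0.4 -0.5] [ 0.428 -0.128  0.23 ] 0.28370370344190643
pred stick [ 0.41753609 -0.12914568  0.23509435]
14356 [ 0.37727994 -0.1411173   0.24333048] [ 0.46200958 -0.11445277  0.25231808]
axis [-0.99957072 -0.01585738  0.02463593] mean [ 0.41692251 -0.12839885  0.24756813]
 peg [275 180] 64 [0.731 0.136 0.101] ang deg 5.5
 peg [326 211] 58 [ 0.644 -0.013  0.104] ang deg -67.3
 peg [227 217] 64 [0.617 0.264 0.103] ang deg 78.4
 peg [311 271] 45 [0.475 0.024 0.106] ang deg -138.9
 peg [247 274] 52 [0.459 0.195 0.105] ang deg 150.9
[-0.233, 0.047, 0.069] [0.6, -0.0, -5.4] [0.425 0.108 0.159]
```

View pics/w4.png

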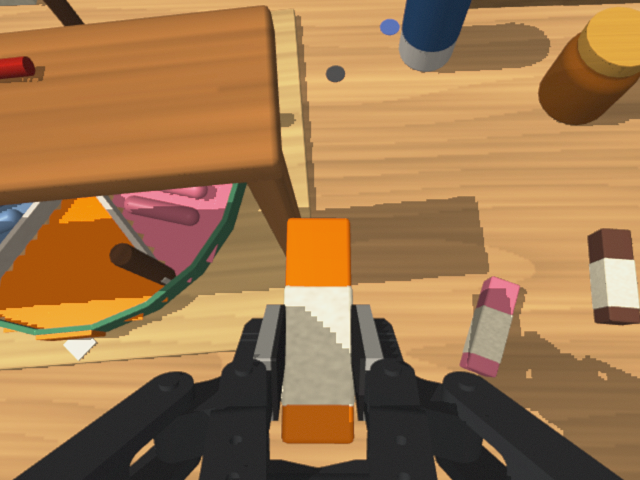

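The stick is held level (within 1.4°). The compartment faces the pointer, at (80,348) in this view. I'll descend first, before crossing in front of the bridge, then move across.

```bash
python3 - <<'E'
from mv import *
off=np.load('off.npy'); rel(np.array([.418,-.128,.16]),ori(0,35)); rel(np.array([.418,0.0,.16]),ori(.05,35))
r=ori(YAW,35); z=r.as_matrix()[:,2]; t=st(-.088,0,.041)-r.apply(off); rel(t-.14*z,r)
E
```

```text
[0.003, 0.048, 0.053] [0.7, 2.9, -1.1] [ 0.418 -0.128  0.16 ]
[-0.124, 0.051, 0.059] [0.6, 1.3, -3.5] [0.418 0.    0.16 ]
[-0.233, 0.047, 0.079] [0.6, -0.0, -5.4] [0.431 0.109 0.151]
```

servo_tool:
  motion:
    - [0.2, 0.003, 0.025, 0.028, 0, 1, -1]
    - [0.2, 0.003, 0.048, 0.053, 0.7, 2.9, -1.1]
    - [0.2, 0.003, 0.048, 0.053, 0.7, 2.9, -1.1]
    - [0.2, -0.04, 0.05, 0.055, 0.6, 2, -2]
    - [0.2, -0.08, 0.05, 0.057, 0.6, 1.8, -3]
    - [0.2, -0.124, 0.051, 0.059, 0.6, 1.3, -3.5]
    - [0.2, -0.17, 0.05, 0.065, 0.6, 0.6, -4.5]
    - [0.2, -0.2, 0.049, 0.07, 0.6, 0.0, -5]
    - [0.2, -0.233, 0.047, 0.079, 0.6, 0.0, -5.4]
    - [0.2, -0.233, 0.047, 0.079, 0.6, 0.0, -5.4]
    - [0.2, -0.233, 0.047, 0.079, 0.6, 0.0, -5.4]

```text
clock: 18.38
position: [0.4415, 0.1136, 0.1571]
ee_rot: [0.705, -0.645, 0.2, -0.216]
ft_force: [1.1, -0.6, -0.5]
grip_width: 0.28
```

```bash
cat > chk.py <<'E'
from mv import *
from st import *
o=monitor.get_obs(); print(o['joint_pos'].round(2),o['ft_force'].round(1),o['position'].round(3),o['grip_width'])
rr=R.from_quat(o['ee_rot']); zz=rr.as_matrix()[:,2]; print('tilt',np.degrees(np.arccos(-zz[2])),'head',np.degrees(np.arctan2(zz[1],zz[0])))
off=np.load('off.npy'); print('stick in station',S.inv().apply(rr.apply(off)+o['position']-A).round(4))
r=ori(YAW,35); z=r.as_matrix()[:,2]; t=st(-.088,0,.041)-r.apply(off)
for k in (.1,.05,.02,0): rel(t-k*z,r)
E
python3 chk.py
```

```text
[ 0.32 -0.5  -0.69  2.41 -0.26  0.55 -1.7 ] [ 1.1 -0.6 -0.5] [0.441 0.114 0.157] 0.2797307388109071
tilt 34.25382310932121 head 4.7888232512224915
stick in station [-0.1571  0.0038  0.1617]
[0.004, 0.012, 0.039] [0.7, -0.2, -0.0] [0.454 0.111 0.118]
[0.003, 0.011, 0.089] [0.7, -0.2, -0.0] [0.482 0.114 0.077]
[0.003, 0.011, 0.119] [0.7, -0.2, -0.0] [0.499 0.115 0.053]
[0.003, 0.011, 0.139] [0.7, -0.2, -0.0] [0.511 0.116 0.036]
```

servo_tool:
  motion:
    - [0.2, 0.004, 0.012, 0.02, 0.7, 0, 0]
    - [0.2, 0.004, 0.012, 0.039, 0.7, 0, 0]
    - [0.2, 0.004, 0.012, 0.06, 0.7, 0, 0]
    - [0.2, 0.003, 0.011, 0.075, 0.7, 0, 0]
    - [0.2, 0.003, 0.011, 0.09, 0.7, 0, 0]
    - [0.2, 0.003, 0.011, 0.105, 0.7, 0, 0]
    - [0.2, 0.003, 0.011, 0.119, 0.7, 0, 0]
    - [0.2, 0.003, 0.011, 0.119, 0.7, 0, 0]

```text
clock: 19.38
position: [0.4951, 0.1104, 0.0552]
ee_rot: [0.703, -0.646, 0.204, -0.217]
ft_force: [-0.1, -0.7, -1.1]
grip_width: 0.287
```

```bash
python3 chk.py
```

```text
[ 1.13 -0.25 -1.46  2.41 -0.32  0.19 -1.59] [-0.1 -0.7 -1.1] [0.495 0.11  0.055] 0.28659787352963056
tilt 34.67712395704687 head 4.139960559435344
stick in station [-0.104  -0.0041  0.0598]
[-0.003, -0.002, -0.075] [0.3, -0.6, -0.2] [0.454 0.111 0.118]
[-0.004, -0.002, -0.026] [0.3, -0.6, -0.2] [0.482 0.114 0.077]
[-0.004, -0.002, 0.004] [0.3, -0.6, -0.2] [0.499 0.115 0.053]
[-0.005, -0.003, 0.024] [0.3, -0.6, -0.2] [0.511 0.116 0.036]
```

servo_tool:
  motion:
    - [0.2, -0.004, -0.002, 0.006, 0.3, -0.6, -0.2]
    - [0.2, -0.005, -0.003, 0.012, 0.3, -0.6, -0.2]
    - [0.2, -0.005, -0.003, 0.017, 0.3, -0.6, -0.2]
    - [0.2, -0.005, -0.003, 0.021, 0.3, -0.6, -0.2]
    - [0.2, -0.005, -0.003, 0.021, 0.3, -0.6, -0.2]

```text
clock: 20.0
position: [0.5032, 0.1144, 0.0475]
ee_rot: [0.706, -0.642, 0.2, -0.222]
ft_force: [-0.0, 0.5, -0.4]
grip_width: 0.28
```

```bash
python3 chk.py
```

```text
[ 1.08 -0.01 -1.47  2.4   0.79  0.22 -2.6 ] [-0.   0.5 -0.4] [0.503 0.114 0.048] 0.27980309640751644
tilt 34.794797625560825 head 5.660880095645399
stick in station [-0.0955 -0.0011  0.0521]
[-0.001, 0.0, -0.087] [0.2, 0.3, 0.1] [0.454 0.111 0.118]
[-0.001, 0.0, -0.037] [0.2, 0.3, 0.1] [0.482 0.114 0.077]
[-0.001, 0.0, -0.007] [0.2, 0.3, 0.1] [0.499 0.115 0.053]
[-0.001, 0.0, 0.013] [0.2, 0.3, 0.1] [0.511 0.116 0.036]
```

servo_tool:
  motion:
    - [0.2, -0.001, 0.0, 0.003, -1.5, 0, 0]
    - [0.2, -0.001, 0.0, 0.006, -3, 0, 0]
    - [0.2, -0.001, 0.0, 0.009, -4, 0, 0]
    - [0.2, -0.001, 0.0, 0.012, -4, 0, 0]
    - [0.2, -0.001, 0.0, 0.012, -4, 0, 0]

```text
clock: 20.62
position: [0.5095, 0.1169, 0.0377]
ee_rot: [0.713, -0.649, 0.177, -0.197]
ft_force: [0.8, 0.1, -0.1]
grip_width: 0.282
```

```bash
python3 chk.py
```

```text
[ 0.8   0.11 -1.22  2.34  0.82  0.34 -2.59] [ 0.8  0.1 -0.1] [0.51  0.117 0.038] 0.2823988225769836
tilt 30.785059390332783 head 5.72240190512989
stick in station [-0.0887  0.0009  0.0429]
[0.0, 0.007, -0.098] [4.2, 0.3, 0.1] [0.454 0.111 0.118]
[0.001, 0.003, -0.048] [4.2, 0.3, 0.1] [0.482 0.114 0.077]
[0.001, 0.001, -0.018] [4.2, 0.3, 0.1] [0.499 0.115 0.053]
[0.001, -0.0, 0.002] [4.2, 0.3, 0.1] [0.511 0.116 0.036]
```

servo_tool:
  motion:
    - [0.2, 0, 0.0, 0.002, 1, 0, 0]
    - [0.2, 0, 0.0, 0.004, 2, 0, 0]
    - [0.2, 0, 0.0, 0.004, 2, 0, 0]

```text
clock: 21.0
position: [0.511, 0.1151, 0.0366]
ee_rot: [0.71, -0.646, 0.187, -0.208]
ft_force: [-0.1, -0.6, -0.8]
grip_width: 0.285
```

```bash
python3 chk.py; python3 - <<'E'
from h import *
im,d=eyes.camera('scene'); a=cv2.resize(im[180:340,270:460],None,fx=3.2,fy=3.2,interpolation=cv2.INTER_CUBIC); cv2.imwrite('pics/s5.png',a)
E
```

```text
[ 0.22  0.03 -0.64  2.38  0.78  0.27 -2.6 ] [-0.1 -0.6 -0.8] [0.511 0.115 0.037] 0.28527628473300215
tilt 32.47939209738649 head 5.789848882674894
stick in station [-0.0875 -0.0011  0.0415]
[-0.002, 0.005, -0.1] [2.5, 0.3, 0.2] [0.454 0.111 0.118]
[-0.001, 0.002, -0.05] [2.5, 0.3, 0.2] [0.482 0.114 0.077]
[-0.001, 0.001, -0.02] [2.5, 0.3, 0.2] [0.499 0.115 0.053]
[-0.001, 0.0, -0.0] [2.5, 0.3, 0.2] [0.511 0.116 0.036]
```

View pics/s5.png

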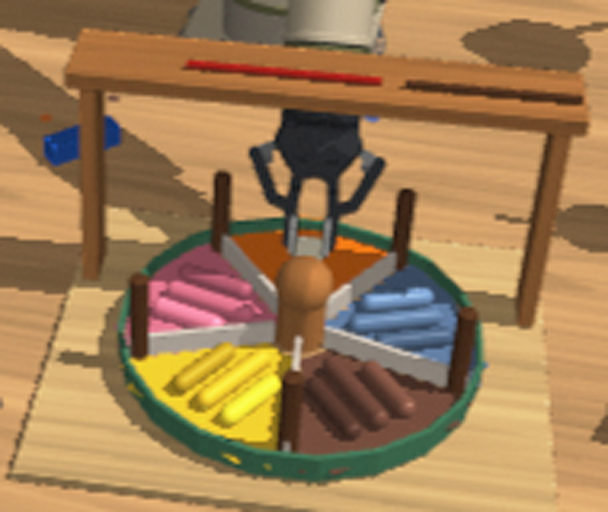

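The fingers and stick are over the orange compartment, between the pegs at (222,210) and (404,225) in the crop. Lowering a few mm until contact.

servo_tool:
  motion:
    - [0.2, 0, 0.001, 0.0015, 0, 0, 0]
    - [0.2, 0, 0.002, 0.003, 0, 0, 0]
    - [0.2, 0, 0.002, 0.003, 0, 0, 0]

```text
clock: 21.42
position: [0.5122, 0.1156, 0.0354]
ee_rot: [0.711, -0.645, 0.187, -0.209]
ft_force: [-12.8, -2.3, 23.6]
grip_width: 0.281
```

```bash
python3 chk.py|head -4
```

```text
[-0.08  0.02 -0.35  2.39  0.77  0.26 -2.6 ] [-12.8  -2.3  23.6] [0.512 0.116 0.035] 0.28126285048544813
tilt 32.57500201880771 head 5.939898566280895
stick in station [-0.0863 -0.0007  0.0404]
[-0.001, 0.005, -0.102] [2.4, 0.4, 0.2] [0.454 0.111 0.118]
```

servo_tool:
  motion:
    - [0.28, 0, -0.001, -0.0025, 0, 0, 0]
    - [0.28, 0, -0.001, -0.0025, 0, 0, 0]
    - [0.35, 0, -0.001, -0.0025, 0, 0, 0]
    - [0.45, 0, -0.001, -0.0025, 0, 0, 0]
    - [0.55, 0, -0.001, -0.0025, 0, 0, 0]
    - [0.55, 0, -0.001, -0.0025, 0, 0, 0]
    - [0.55, 0, -0.001, -0.0025, 0, 0, 0]

```text
clock: 22.3
position: [0.5102, 0.115, 0.0358]
ee_rot: [0.711, -0.645, 0.186, -0.207]
ft_force: [-0.1, -0.2, 0.3]
grip_width: 0.551
```

```bash
python3 chk.py|head -3; python3 - <<'E'
from mv import *
o=monitor.get_obs(); im,d=eyes.camera('wrist'); cv2.imwrite('pics/w6.png',im); W=cloud('wrist',d,T_cw('wrist',o))
hsv=cv2.cvtColor(im,cv2.COLOR_BGR2HSV); Q=S.inv().apply((W-A).reshape(-1,3)).reshape(W.shape)
m=(abs(Q[...,0]+.088)<.06)&(abs(Q[...,1])<.025)&(Q[...,2]>.036)&(Q[...,2]<.08); g=Q[m]; print(m.sum(),np.percentile(g,[2,98],axis=0).round(3))
E
```

```text
[-0.08  0.01 -0.35  2.39  0.74  0.26 -2.58] [-0.1 -0.2  0.3] [0.51  0.115 0.036] 0.5507201569802498
tilt 32.34712078153589 head 5.890546557529473
stick in station [-0.0884 -0.0012  0.0408]
18485 [[-0.126 -0.023  0.047]
 [-0.032  0.024  0.077]]
```

View pics/w6.png

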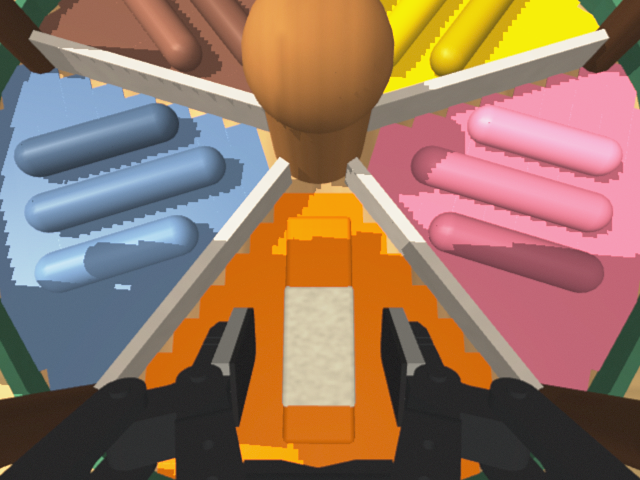

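The stick lies flat and free between the open fingers at (319,330), well clear of both dividers. Retreating along the tool axis.

servo_tool:
  motion:
    - [0.55, 0, 0, -0.012, 0, 0, 0]
    - [0.55, 0, 0, -0.025, 0, 0, 0]
    - [0.55, 0, 0, -0.04, 0, 0, 0]
    - [0.55, 0, 0, -0.055, 0, 0, 0]
    - [0.55, 0, 0, -0.07, 0, 0, 0]
    - [0.55, 0, 0, -0.085, 0, 0, 0]
    - [0.55, 0, 0, -0.1, 0, 0, 0]
    - [0.55, 0, 0, -0.115, 0, 0, 0]
    - [0.55, 0, 0, -0.13, 0, 0, 0]
    - [0.55, 0, 0, -0.13, 0, 0, 0]

```text
clock: 23.6
position: [0.4414, 0.108, 0.1466]
ee_rot: [0.711, -0.645, 0.187, -0.208]
ft_force: [0.5, 0.5, -0.6]
grip_width: 0.556
```

```bash
python3 chk.py|head -3; python3 - <<'E'
from mv import *
rel(np.array([.43,-.12,.16]),ori(0,33)); rel(np.array([.43,-.25,.30]),ori(-.2,25))
E
```

```text
[ 0.2  -0.44 -0.57  2.41 -0.14  0.55 -1.77] [ 0.5  0.5 -0.6] [0.441 0.108 0.147] 0.5561138414279705
tilt 32.4798086122573 head 5.873061233698182
stick in station [-0.1576 -0.002   0.1516]
[0.226, 0.021, -0.03] [0.5, 3.2, 4.7] [ 0.43 -0.12  0.16]
[0.355, -0.044, -0.155] [-7.4, 8.4, 14.9] [ 0.43 -0.25  0.3 ]
```

servo_tool:
  motion:
    - [0.55, 0.02, 0.0, -0.03, 0, 0, 0]
    - [0.55, 0.07, 0.01, -0.03, 0, 1, 1]
    - [0.55, 0.12, 0.015, -0.03, 0, 2, 3]
    - [0.55, 0.17, 0.02, -0.03, 0.5, 3, 4]
    - [0.55, 0.226, 0.021, -0.03, 0.5, 3.2, 4.7]
    - [0.55, 0.29, -0.02, -0.09, -3, 6, 10]
    - [0.55, 0.355, -0.044, -0.155, -7.4, 8.4, 14.9]
    - [0.55, 0.355, -0.044, -0.155, -7.4, 8.4, 14.9]
    - [0.55, 0.355, -0.044, -0.155, -7.4, 8.4, 14.9]
    - [0.55, 0.355, -0.044, -0.155, -7.4, 8.4, 14.9]

```text
clock: 24.85
position: [0.4305, -0.2523, 0.2992]
ee_rot: [-0.617, 0.757, -0.167, 0.136]
ft_force: [0.3, 0.8, -0.8]
grip_width: 0.552
```

```bash
python3 chk.py|head -1; python3 - <<'E'
from mv import *
from st import *
ims=[]
for c,s in (('scene',(150,350,140,500)),('top',(160,350,150,520))):
    im,d=eyes.camera(c); T=T_cw(c); W=cloud(c,d,T); pegs(W,A); find(c,'stray_center',T); 
    a=im[s[0]:s[1],s[2]:s[3]]; ims.append(cv2.resize(a,(600,295),interpolation=cv2.INTER_CUBIC))
cv2.imwrite('pics/fin.png',np.vstack(ims))
for t in ('pink','brown','jar','fixative','brush_mug'): find('top',t,T,1)
E
```

```text
[ 1.07 -0.3  -0.42  1.97 -0.34  1.07 -1.02] [ 0.3  0.8 -0.8] [ 0.43  -0.252  0.299] 0.5516205310922345
 peg [339 240] 91 [0.481 0.028 0.095] ang deg -138.5
 peg [396 246] 96 [0.464 0.199 0.094] ang deg 148.2
 peg [313 273] 102 [ 0.651 -0.01   0.095] ang deg -64.6
 peg [415 284] 115 [0.624 0.269 0.095] ang deg 76.2
 peg [360 304] 119 [0.739 0.139 0.095] ang deg 6.2
scene stray_center 0.72 [ 0.68  -0.505  0.021] [152 271]
scene stray_center 0.61 [ 0.327 -0.169  0.02 ] [292 224]
scene stray_center 0.38 [0.48  0.115 0.057] [366 255]
 peg [275 180] 64 [0.731 0.136 0.102] ang deg 5.4
 peg [326 211] 60 [ 0.644 -0.013  0.102] ang deg -67.5
 peg [227 217] 65 [0.617 0.264 0.101] ang deg 78.3
 peg [311 271] 45 [0.475 0.024 0.106] ang deg -138.9
 peg [247 274] 54 [0.459 0.195 0.105] ang deg 150.7
top stray_center 0.76 [ 0.67  -0.508  0.029] [494 215]
top stray_center 0.58 [0.468 0.111 0.055] [280 274]
top stray_center 0.54 [ 0.309 -0.168  0.024] [377 335]
top pink 0.4 [ 0.464 -0.272  0.025] [414 282]
top brown 0.75 [ 0.48  -0.382  0.025] [452 278]
top jar 0.62 [ 0.672 -0.374  0.091] [455 207]
top fixative 0.56 [ 0.725 -0.228  0.155] [407 180]
top brush_mug 0.63 [0.309 0.459 0.072] [149 327]
```

View pics/fin.png

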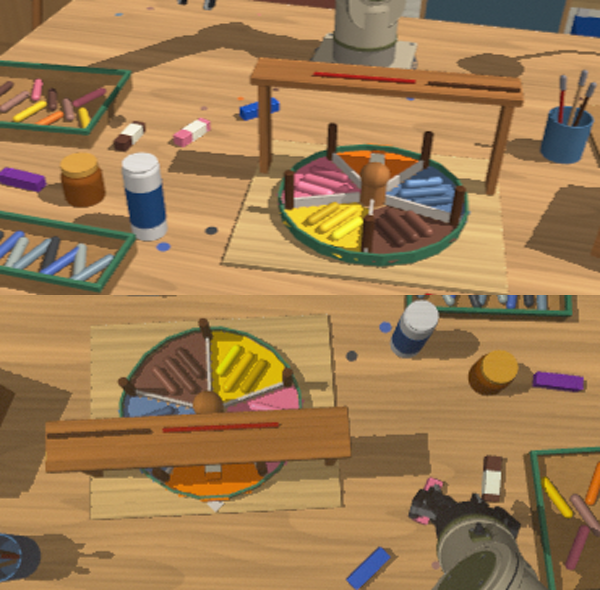

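The compartment is on the pointer and the stick is in it. Pink sits at the same scene pixel as before, (255,240); in the top view the arm half hides it, which explains its shifted reading. Handing in.

```bash
python3 -c "
from workcell import ticket; print(ticket.hand_in())"
```

```text
the job is handed in; nothing more can be done
None
```

The job is done and handed in, at about 25 s of the 72 s allowed. The empty orange compartment faces the white pointer, and the stray orange pastel lies flat in it under the bridge.

**What I did:**
- **Carousel:** I first tried the peg in the orange compartment's left corner, from the front. The arm ran into its joint limits there, so I backed out without moving the tray. I then turned the carousel about 68° counter-clockwise by a peg behind the bridge, tool vertical.
- **Pastel:** I picked up the orange pastel with the pale sleeve, brought it in tilted from the front, lowered it until it touched the floor, and let go.

**Last checks:**
- **Alignment:** the pegs read 5.5–6° against a target of 5.2°, so the mark is about 1–2 mm from the pointer, with 25 mm allowed.
- **Pastel:** it is on the compartment floor, with its top about 55 mm above the table, about 88 mm from the axle and clear of the dividers.
- **Other things:** the bystanders stayed where they were. Pink's top-view reading was about 30 mm off because the arm hid part of it, but the scene camera shows it in its old place.

**What was less clean:**
- **Contact force:** setting the pastel down peaked at about 24 N, so I eased off before opening the fingers.
- **Joint limits:** the last joint reached its limit (-2.60 rad) during placement. I reduced the tilt a few degrees to finish lowering, still within the 30–45° range.

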